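Rotate three vessels between balance, stirrer and tray

ROBOT

A 6-joint arm with a two-finger parallel gripper is mounted at the origin on the work surface. World frame = base frame: x ahead of the robot, y to its left, z up, the work surface at z = 0. Lengths are in m, angles in rad, forces in N, time in s.
With the tool pointing down it reaches from about 0.275 to 1 m from the base axis. Payload 8.4 kg.
Tool frame: the origin (TCP) lies at the very end of the fingers, on their centre line; the grasp point (between the pads) lies 19 mm behind it; z points along the fingers, x is the direction in which the jaws open and shut, and the axes are right-handed (so a half turn about z gives the same grasp; the last joint's range is limited). The gripper opens to 85 mm and grips with 20 to 120 N. Pads are 22 mm wide; open, the fingers measure 114 mm over their backs; the gripper's body (76 mm by 85 mm) begins 54 mm behind the grasp point. The pads swing forward as they close: fully open they stand 13 mm farther back than shut.
Start: joints at [1.269, 0.353, 1.633, -0, 1.155, -0.002], TCP at [0.185, 0.597, 0.231] pointing down, gripper open.
Joint ranges: [-2.63, 2.63], [-0.92, 2.1], [0.06, 2.66], [-1.3, 4.44], [0, 2.69], [-3.02, 3.02]. Speed limits (rad/s): [2.22, 2.22, 2.79, 3.14, 3.14, 3.14].

INTERFACE

Orientations are given as a 3x3 rotation matrix whose columns are the frame's x, y, z axes.
In Python, from cell import bot gives the robot as it stands. The module is installed in compiled form; this text tells all that it offers.
- The arm moves only by the tool jog_arm, never from a script. Its arguments are lists of equal length, an entry for each row: "jaw": the closure in counts, from 0 (fully open) to 255 (shut); "delta_pos": the shift along the world's x, y, z in m, a list of three; "yaw": the turn about the world's z in rad. A call has exactly 10 rows; each row shifts and turns the pose as measured when the row begins; what a row does not reach is not made up. A row lasts 1/8 s, in which the tool goes at most 62.5 mm and 10.7 degrees, less where a joint would pass 70% of its speed; a pose out of reach is approached as far as the arm can. A call with a gripper value outside its range is refused whole. The fingers move at their own pace and stop on an object; the grip force is fixed at half the most. Time passes only in rows, so rows that do not move let the fingers close, or fill a call up. It gives the time, the measured TCP pose, the force and the opening at its end, in the units of the state.
- bot.read_state(): the state, without advancing time (a new reading comes with each control period).
- bot.read_camera(name): name is "side" or "top" or "wrist"; returns a dict with "pixels" (384x512x3 uint8, red, green, blue), "vertical_fov" (degrees; the focal length in pixels is half the picture's height over the tangent of half this angle, whatever the lens; pixels are square), "cx", "cy" (the principal point, pixels), "xyz" and "attitude" of the camera in the world. Camera axes: x right, y down, z forward; pixel columns grow to the right and rows downward; lengths in m; the calibration is good to about 2 mm. The wrist camera is an equidistant fisheye: a pixel r from the principal point sees the ray r / f radians off the axis. A picture is of the moment at which its call begins. There is no depth.
- bot.hand_in(): hands the job in, once; it reports no verdict.
Trained networks look in the newest picture that a camera, given by its name, has taken for a name from the list of things; names that differ only in an ending like _2 or _b are one class to them, and where a whole thing is asked for, a point or a joint stands for the part that bears it (a point fixed in the world has none). Each returns a list of dicts, best first, with "conf" (0 to 1); they miss things now and then, are a little off and sometimes report something else, mostly with a low value. They report only what shows in the picture. A call takes as long as a camera call. They do not tell look-alikes from the thing itself.
- bot.cut_out(label, camera): "region" (384x512 bool, what is visible of it) and "extent" ([left, top, right, bottom] as shares, 0 to 1, of the picture: columns of its width, rows of its height, round what is visible of it).
- bot.landmark_of(label, camera): "at" ([column, row] as shares, 0 to 1, of the picture: columns of its width, rows of its height: a listed point, or the origin of a listed thing).
The state is a dict: "time_s": time; "joint_positions": joint angles; "qd": joint speeds; "effort": joint torques, N m; "eef_pos": TCP position; "eef_rot": TCP orientation; "force": force on the tool from outside, world axes, zero at the start; "wrist_torque": the same for the moment, N m; "opening": opening from 0.0 (shut) to 1.0 (fully open).
Only numpy, scipy, OpenCV 4.12 (cv2) and the standard library are available. Lean on these libraries where they do the work, as an engineer would, in place of code of your own. Each camera call takes 0.05 s, during which the arm holds its last target. There are 200 camera calls.

TASK

The flask on the balance, the bottle on the stirrer and the jar in the tray have to change places: stand the flask on the stirrer plate, the jar on the balance pan and the bottle in the tray, each upright and well centred, using the round cork mat as the spare place for one of them on the way and leaving the mat empty at the end. Set them down gently, do not tip them over, and leave the tip box, beaker and tube rack undisturbed.

Things in the scene. Friction and masses are not known exactly. Their poses are not given: they have to be found in the camera images.
- bottle: Bottle: opaque white plastic, round body 62 mm in diameter, sloping shoulder from 70 to 90 mm height, black screw cap 38 mm in diameter from 94 mm to the top at 120 mm. About 0.3 kg. Loose; starts standing on the stirrer plate. Origin: centre of its underside; z up along its axis. Good grip: the cap.
- flask: Flask: clear glass cone, foot 76 mm in diameter, narrowing up to a straight neck 34 mm in diameter from 74 to 100 mm height, closed by a dark rubber stopper also 34 mm in diameter from 100 mm to the top at 115 mm. About 0.22 kg. Loose; starts standing on the balance pan. Origin: centre of its underside; z up along its axis. Good grip: stopper and neck.
- jar: Jar: low, amber glass, 60 mm in diameter, white screw lid 58 mm in diameter from 54 mm to the top at 74 mm. About 0.2 kg. Loose; starts standing in the tray. Origin: centre of its underside; z up along its axis. Good grip: the lid.
- balance_pan (a point): Centre of the top face of the balance's round steel pan (100 mm in diameter, 45 mm above the bench), z up. The balance is a white housing 170 x 130 mm, 38 mm high, fixed, its display 85 mm from this point along its -x.
- stirrer_plate (a point): Centre of the top face of the magnetic stirrer's square white ceramic plate (112 x 112 mm, 55 mm above the bench), z up. The stirrer is a grey housing 165 x 125 mm, 46 mm high, fixed, two black knobs on its -x face.
- tray_floor (a point): Centre of the inner floor of a square blue plastic tray (135 x 135 mm outside, walls 4 mm thick, rim 14 mm above the bench, floor 4 mm above the bench), fixed, z up.
- mat_top (a point): Centre of the top face of the spare place, a round cork mat 110 mm in diameter, 6 mm thick, fixed, z up; empty at the start.
- tipbox: Bystander: green pipette-tip box 75 x 105 mm, 53 mm high, loose. Origin: centre of its underside.
- beaker: Bystander: empty clear glass beaker 68 mm in diameter, 85 mm high, loose. Origin: centre of its underside.
- tuberack: Bystander: orange tube rack 50 x 110 mm with three capped tubes, 76 mm high, loose. Origin: centre of its underside.
Mind the look-alikes: they are no part of the job. What is shaped like the part that bears balance_pan but blue or green is not meant.

How it is judged:
On the way:
1. one of the three vessels stands released on the cork mat (((horizontal distance between bottle and mat_top below 0.03 m and z of bottle in the frame of mat_top between -0.005 and 0.005 m and angle between bottle's own z axis and vertical below 0.12 rad and linear speed of bottle below 0.02 m/s and contact force between the fingers and bottle below 0.1 N) or (horizontal distance between flask and mat_top below 0.03 m and z of flask in the frame of mat_top between -0.005 and 0.005 m and angle between flask's own z axis and vertical below 0.12 rad and linear speed of flask below 0.02 m/s and contact force between the fingers and flask below 0.1 N) or (horizontal distance between jar and mat_top below 0.03 m and z of jar in the frame of mat_top between -0.005 and 0.005 m and angle between jar's own z axis and vertical below 0.12 rad and linear speed of jar below 0.02 m/s and contact force between the fingers and jar below 0.1 N))), for 0.2 s.
At the end, for the whole second after the job is handed in: The bottle stands in the tray, the flask on the stirrer plate and the jar on the balance pan, each upright (within 7 degrees), at rest, resting on the surface (within 5 mm) and within 15 mm of its centre; on the way one of them stood, released, within 30 mm of the centre of the cork mat (horizontal distance between bottle and tray_floor below 0.015 m and z of bottle in the frame of tray_floor between -0.005 and 0.005 m and angle between each of bottle, flask, jar's own z axis and vertical below 0.12 rad and linear speed of each of bottle, flask, jar below 0.02 m/s and horizontal distance between flask and stirrer_plate below 0.015 m and z of flask in the frame of stirrer_plate between -0.005 and 0.005 m and horizontal distance between jar and balance_pan below 0.015 m and z of jar in the frame of balance_pan between -0.005 and 0.005 m); the robot touches nothing.
It fails at once if a vessel is tipped by more than 40 degrees (angle between any of bottle, flask, jar's own z axis and vertical above 0.7 rad).
It fails at once if a vessel is dropped from more than about 25 mm or knocked flying (moves faster than 0.65 m/s while the fingers do not hold it) ((linear speed of bottle above 0.65 m/s and contact force between bottle and the fingers below 0.5 N) or (linear speed of flask above 0.65 m/s and contact force between flask and the fingers below 0.5 N) or (linear speed of jar above 0.65 m/s and contact force between jar and the fingers below 0.5 N)).
It fails at once if the tip box, beaker or tube rack is moved by more than 25 mm or knocked over (distance of any of tipbox, beaker, tuberack from where it was at the start of the episode above 0.025 m or angle between any of tipbox, beaker, tuberack's own z axis and vertical above 0.5 rad).
It also fails if it takes over 122 s, if anything falls off the work surface, if the arm or the gripper's body presses on something with over 40 N, if the wrist force passes 120 N, or if a joint passes its speed limit or range.

## Working session

There is one attempt and no reset: what is moved stays moved. The work goes in short steps, Python scripts to look and compute and a tool call to move; the robot and the scene stay as the last step left them, time stands still between calls to the robot, and variables do not carry over. Pictures are saved under pics/ and viewed, about 12 in all and at most 16, crops included, and the job is handed in when it is done.

Besides the shell and the picture viewer there is one more tool, called after "Request:" as a command line: name --pt "numbers of a row" for each row, then --argument value for the rest. jog_arm: Moves the arm, as the interface text tells. Its arguments: {"type":"object","properties":{"jaw":{"type":"array","items":{"type":"number"}},"delta_pos":{"type":"array","items":{"type":"array","items":{"type":"number"}}},"yaw":{"type":"array","items":{"type":"number"}}},"required":["jaw","delta_pos","yaw"]}

```bash
mkdir -p pics; cat > h.py <<'E'
import numpy as np, cv2
from cell import bot
def ray(c,u,v):
    f=192/np.tan(np.radians(c["vertical_fov"])/2); return np.array(c["attitude"])@np.array([(u-c["cx"])/f,(v-c["cy"])/f,1])
def onz(c,u,v,z):
    d=ray(c,u,v); o=np.array(c["xyz"]); return o+d*(z-o[2])/d[2]
def proj(c,p):
    f=192/np.tan(np.radians(c["vertical_fov"])/2); q=np.array(c["attitude"]).T@(np.array(p)-np.array(c["xyz"])); return q[:2]/q[2]*f+[c["cx"],c["cy"]]
Z=dict(bottle=.055,flask=.045,jar=.004,balance_pan=.045,stirrer_plate=.055,tray_floor=.004,mat_top=.006,tipbox=0,beaker=0,tuberack=0)
E
python3 - <<'E'
from h import *
np.set_printoptions(precision=4,suppress=True)
s=bot.read_state(); print(s["time_s"],s["eef_pos"],s["opening"],s["eef_rot"])
for n in("top","side"):
    c=bot.read_camera(n); cv2.imwrite(f"pics/{n}0.png",c["pixels"][:,:,::-1]); print(n,c["vertical_fov"],np.array(c["xyz"]),np.array(c["attitude"]).tolist())
    for k,z in Z.items():
        for d in bot.landmark_of(k,n):
            if d["conf"]<.2: continue
            u,v=d["at"][0]*512,d["at"][1]*384; print(n,k,round(d["conf"],2),int(u),int(v),onz(c,u,v,z)[:2])
print(bot.read_state()["time_s"])
E
```

```text
0.0 [0.1844 0.5967 0.2306] 1.0006538015371451 [[ 0.2953  0.9554 -0.0004]
 [ 0.9554 -0.2953 -0.0013]
 [-0.0014  0.     -1.    ]]
top 55.765130437952386 [0.41   0.0664 1.1524] [[0.006373829886461989, -0.9993293760620613, 0.03605790387681527], [-0.999627894440918, -0.007323831267549021, -0.0262761137001136], [0.02652257431312559, -0.035877007051531976, -0.9990042009004912]]
top bottle 0.63 173 143 [0.5958 0.2914]
top bottle 0.54 244 193 [0.4461 0.0749]
top bottle 0.33 366 187 [ 0.4692 -0.2966]
top flask 0.85 244 189 [0.4613 0.0742]
top flask 0.27 365 183 [ 0.4811 -0.2973]
top jar 0.63 366 190 [ 0.4602 -0.3141]
top balance_pan 0.93 111 185 [0.4694 0.4781]
top balance_pan 0.87 378 260 [ 0.2453 -0.3357]
top balance_pan 0.86 173 253 [0.2661 0.2865]
top balance_pan 0.8 244 193 [0.448  0.0738]
top stirrer_plate 0.96 174 145 [0.5915 0.286 ]
top tray_floor 0.83 366 188 [ 0.4688 -0.3154]
top tray_floor 0.6 175 145 [0.6003 0.2936]
top tray_floor 0.35 299 209 [ 0.3998 -0.0989]
top mat_top 0.69 310 145 [ 0.6046 -0.1346]
top tipbox 0.57 302 202 [ 0.4202 -0.1096]
top beaker 0.64 238 118 [0.6902 0.097
[... 209 characters left out ...]
46956598689081, -0.3958144558109812, 0.7318767939302715], [-0.01000827396061059, -0.8763656315277049, -0.48154243253256124]]
side bottle 0.87 254 161 [0.6142 0.3079]
side flask 0.86 251 198 [0.4502 0.0787]
side jar 0.57 327 264 [ 0.4633 -0.3112]
side balance_pan 0.84 176 188 [0.2636 0.2954]
side balance_pan 0.84 199 158 [0.4517 0.4812]
side balance_pan 0.74 250 197 [0.4483 0.0833]
side balance_pan 0.69 270 287 [ 0.2426 -0.3401]
side stirrer_plate 0.58 251 162 [0.5979 0.3055]
side tray_floor 0.76 331 266 [ 0.4658 -0.3269]
side tipbox 0.98 271 238 [ 0.407  -0.1076]
side tipbox 0.35 254 200 [0.4941 0.1281]
side beaker 0.66 301 187 [0.693  0.1047]
side tuberack 0.93 390 244 [ 0.6909 -0.344 ]
1.1
```

View pics/top0.png

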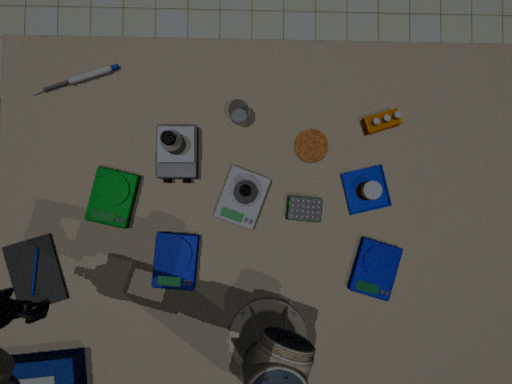

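View pics/side0.png

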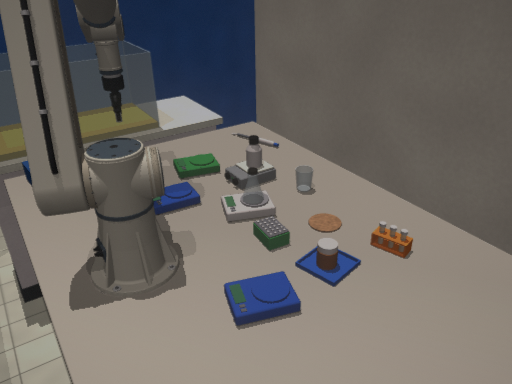

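The white balance is at (244,193). The look-alikes are green at (111,185) and blue at (173,253) and (378,260). I'll check the choice in a close crop.

```bash
python3 - <<'E'
import cv2
i=cv2.imread("pics/top0.png")[95:235,145:415]
i=cv2.resize(i,None,fx=2.9,fy=2.9,interpolation=cv2.INTER_CUBIC)
i=cv2.convertScaleAbs(i,alpha=1.5)
cv2.imwrite("pics/crop0.png",i)
E
```

```text
(no output)
```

View pics/crop0.png

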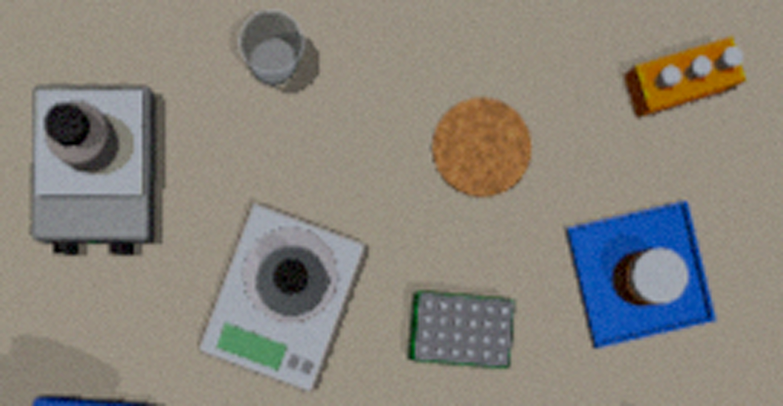

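```bash
python3 - <<'E'
from h import *
np.set_printoptions(precision=4,suppress=True)
c=bot.read_camera("top")
P=dict(cap=(68,124,.175),plate=(89,141,.055),stopper=(290,277,.16),pan=(291,274,.045),mat=(482,146,.006),tray=(641,275,.014),lid=(658,276,.078))
for k,(x,y,z) in P.items(): print(k,onz(c,144.5+x/2.9,94.5+y/2.9,z))
for k in("flask","bottle","jar","mat_top","tray_floor"):
    d=bot.cut_out(k,"top")
    for e in d[:2]:
        r=e["region"]; v,u=np.nonzero(r); print(k,round(e["conf"],2),r.sum(),u.mean(),v.mean(),onz(c,u.mean(),v.mean(),Z[k])[:2])
print(bot.read_state()["time_s"])
E
```

```text
cap [0.5932 0.2809 0.175 ]
plate [0.5982 0.2852 0.055 ]
stopper [0.4532 0.0739 0.16  ]
pan [0.4614 0.0737 0.045 ]
mat [ 0.6058 -0.135   0.006 ]
tray [ 0.4647 -0.3081  0.014 ]
lid [ 0.4607 -0.3047  0.078 ]
flask 0.87 486 244.76748971193416 191.05555555555554 [0.4551 0.0739]
bottle 0.82 477 172.27253668763103 141.42767295597486 [0.6032 0.294 ]
jar 0.64 428 368.5373831775701 189.62616822429908 [ 0.4643 -0.321 ]
mat_top 0.86 901 310.2086570477247 145.2330743618202 [ 0.6045 -0.1334]
mat_top 0.61 1974 177.45744680851064 153.2112462006079 [0.5746 0.2874]
tray_floor 0.6 1529 364.294964028777 188.76913015042513 [ 0.4669 -0.3074]
tray_floor 0.18 463 245.1511879049676 191.3196544276458 [0.4559 0.0729]
1.4
```

Request:
jog_arm --jaw '[0, 0, 0, 0, 0, 0, 0, 0, 0, 0]' --pt "0.026 -0.05 0.01" --pt "0.026 -0.05 0.01" --pt "0.026 -0.05 0.01" --pt "0.026 -0.05 0.01" --pt "0.026 -0.05 0.01" --pt "0.026 -0.05 0.01" --pt "0.026 -0.05 0.01" --pt "0.026 -0.05 0" --pt "0.026 -0.05 0" --pt "0.026 -0.05 0" --yaw '[0, 0, 0, 0, 0, 0, 0, 0, 0, 0]'

```text
time_s: 2.65
eef_pos: [0.4494, 0.0847, 0.305]
eef_rot: [[0.288, 0.957, 0.007], [0.957, -0.288, 0.003], [0.005, 0.006, -1.0]]
force: [-0.5, 0.6, 0.9]
opening: 1.003
```

```bash
cat >> h.py <<'E'
def wray(c,u,v):
    f=192/np.tan(np.radians(c["vertical_fov"])/2); x,y=u-c["cx"],v-c["cy"]; r=np.hypot(x,y)+1e-9; t=r/f
    return np.array(c["attitude"])@np.array([np.sin(t)*x/r,np.sin(t)*y/r,np.cos(t)])
def wonz(c,u,v,z):
    d=wray(c,u,v); o=np.array(c["xyz"]); return o+d*(z-o[2])/d[2]
def wproj(c,p):
    f=192/np.tan(np.radians(c["vertical_fov"])/2); q=np.array(c["attitude"]).T@(np.array(p)-np.array(c["xyz"]))
    t=np.arctan2(np.hypot(q[0],q[1]),q[2]); return q[:2]/np.hypot(q[0],q[1])*t*f+[c["cx"],c["cy"]]
def circ(c,x,y,z,r,img,col,pr=wproj):
    a=np.linspace(0,2*np.pi,60); pts=np.array([pr(c,(x+r*np.cos(t),y+r*np.sin(t),z)) for t in a])
    cv2.polylines(img,[np.int32(pts*16)],True,col,1,cv2.LINE_AA,4)
E
python3 - <<'E'
from h import *
np.set_printoptions(precision=4,suppress=True)
c=bot.read_camera("wrist"); print(bot.read_state()["eef_pos"],c["xyz"],c["vertical_fov"],np.array(c["attitude"])[:,2])
i=c["pixels"][:,:,::-1].copy(); cv2.imwrite("pics/w0raw.png",i)
circ(c,.453,.074,.16,.017,i,(0,0,255)); circ(c,.4614,.0737,.045,.05,i,(0,255,0)); circ(c,.455,.074,.045,.038,i,(255,255,0))
cv2.imwrite("pics/w0.png",cv2.resize(i,None,fx=1.5,fy=1.5))
for k in("flask","balance_pan"):
    for d in bot.landmark_of(k,"wrist")[:2]:
        u,v=d["at"][0]*512,d["at"][1]*384; print(k,round(d["conf"],2),u,v,wonz(c,u,v,.045))
E
```

```text
[0.452  0.0794 0.3051] [0.3696 0.1079 0.447 ] 65.70646984690485 [ 0.311  -0.0892 -0.9462]
flask 0.62 247.3984 155.5968 [0.4512 0.0727 0.045 ]
balance_pan 0.65 483.3792 97.1136 [0.4563 0.4759 0.045 ]
```

View pics/w0.png

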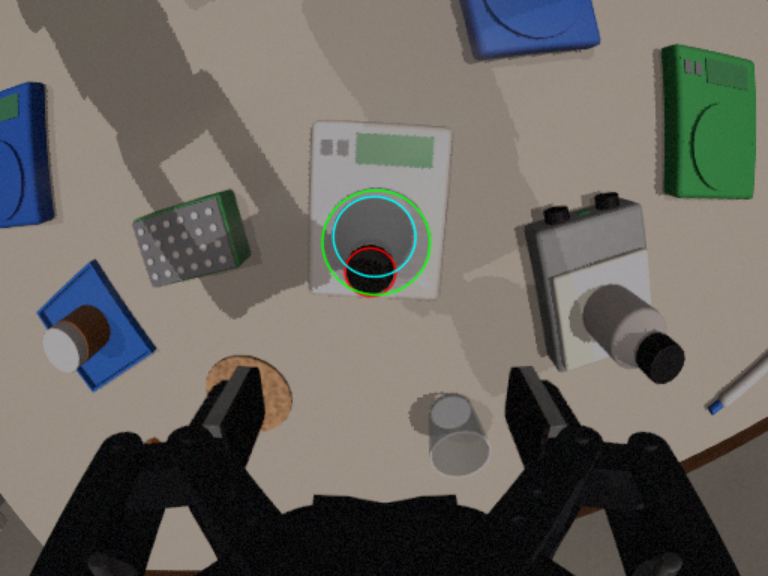

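Request:
jog_arm --jaw '[0, 0, 0, 0, 0, 0, 0, 0, 0, 0]' --pt "0.001 -0.0055 0" --pt "0 0 -0.02" --pt "0 0 -0.03" --pt "0 0 -0.03" --pt "0 0 -0.03" --pt "0 0 -0.03" --pt "0 0 -0.02" --pt "0 0 -0.01" --pt "0 0 0" --pt "0 0 0" --yaw '[0, 0, 0, 0, 0, 0, 0, 0, 0, 0]'

```text
time_s: 4.05
eef_pos: [0.4479, 0.0877, 0.132]
eef_rot: [[0.276, 0.961, 0.01], [0.961, -0.276, 0.005], [0.008, 0.008, -1.0]]
force: [0.2, -0.1, -0.1]
opening: 0.999
```

```bash
python3 - <<'E'
from h import *
for _ in range(3):
    s=bot.read_state(); print(s["time_s"],np.round(s["eef_pos"],4),np.round(s["qd"],3)); bot.read_camera("wrist")
E
```

```text
4.05 [0.4479 0.0877 0.132 ] [ 0.005 -0.002 -0.003  0.001  0.002 -0.   ]
4.1 [0.448  0.0876 0.1321] [-0.006 -0.002 -0.    -0.002 -0.002 -0.   ]
4.15 [0.448  0.0875 0.1321] [-0.004  0.001  0.001 -0.002 -0.    -0.   ]
```

Request:
jog_arm --jaw '[0, 0, 0, 0, 0, 0, 0, 0, 0, 0]' --pt "0 0 0" --pt "0 0 0" --pt "0 0 0" --pt "0 0 0" --pt "0 0 0" --pt "0 0 0" --pt "0 0 0" --pt "0 0 0" --pt "0 0 0" --pt "0 0 0" --yaw '[0, 0, 0, 0, 0, 0, 0, 0, 0, 0]'

```text
time_s: 5.45
eef_pos: [0.4485, 0.0872, 0.1328]
eef_rot: [[0.278, 0.961, 0.012], [0.961, -0.278, 0.005], [0.008, 0.01, -1.0]]
force: [0.0, 0.6, -0.6]
opening: 0.997
```

Request:
jog_arm --jaw '[0, 0, 0, 0, 0, 0, 0, 0, 0, 0]' --pt "0.0025 -0.007 -0.003" --pt "0.002 -0.006 -0.003" --pt "0 0 0" --pt "0 0 0" --pt "0 0 0" --pt "0 0 0" --pt "0 0 0" --pt "0 0 0" --pt "0 0 0" --pt "0 0 0" --yaw '[0, 0, 0, 0, 0, 0, 0, 0, 0, 0]'

```text
time_s: 6.7
eef_pos: [0.4533, 0.0733, 0.1264]
eef_rot: [[0.278, 0.961, 0.012], [0.961, -0.278, 0.005], [0.008, 0.01, -1.0]]
force: [0.5, 0.3, 0.8]
opening: 0.998
```

Request:
jog_arm --jaw '[255, 255, 255, 255, 255, 255, 255, 255, 255, 255]' --pt "0 0 0" --pt "0 0 0" --pt "0 0 0" --pt "0 0 0" --pt "0 0 0" --pt "0 0 0" --pt "0 0 0" --pt "0 0 0.01" --pt "0 0 0.02" --pt "0 0 0.03" --yaw '[0, 0, 0, 0, 0, 0, 0, 0, 0, 0]'

```text
time_s: 7.95
eef_pos: [0.4509, 0.073, 0.1864]
eef_rot: [[0.278, 0.961, 0.006], [0.961, -0.278, 0.005], [0.006, 0.004, -1.0]]
force: [0.1, 0.2, -2.1]
opening: 0.38
```

Request:
jog_arm --jaw '[255, 255, 255, 255, 255, 255, 255, 255, 255, 255]' --pt "0.01 -0.015 0.01" --pt "0.02 -0.027 0.005" --pt "0.026 -0.035 0" --pt "0.026 -0.035 0" --pt "0.026 -0.035 0" --pt "0.022 -0.03 0" --pt "0.014 -0.018 0" --pt "0.007 -0.009 0" --pt "0.003 -0.004 0" --pt "0 0 0" --yaw '[0, 0, 0, 0, 0, 0, 0, 0, 0, 0]'

```text
time_s: 9.2
eef_pos: [0.6096, -0.1485, 0.2006]
eef_rot: [[0.277, 0.961, 0.006], [0.961, -0.277, 0.005], [0.006, 0.004, -1.0]]
force: [-0.8, 0.3, -3.9]
opening: 0.384
```

Request:
jog_arm --jaw '[255, 255, 255, 255, 255, 255, 255, 255, 255, 255]' --pt "-0.002 0.006 -0.01" --pt "-0.002 0.006 -0.02" --pt "0 0 -0.025" --pt "0 0 -0.02" --pt "0 0 -0.012" --pt "0 0 -0.006" --pt "0 0 -0.003" --pt "0 0 0" --pt "0 0 0" --pt "0 0 0" --yaw '[0, 0, 0, 0, 0, 0, 0, 0, 0, 0]'

```text
time_s: 10.45
eef_pos: [0.6033, -0.1302, 0.1021]
eef_rot: [[0.273, 0.962, 0.007], [0.962, -0.273, 0.006], [0.008, 0.005, -1.0]]
force: [-0.5, 0.7, -2.9]
opening: 0.382
```

Request:
jog_arm --jaw '[255, 255, 255, 255, 255, 255, 255, 0, 0, 0]' --pt "0 0 -0.006" --pt "0 0 -0.004" --pt "0 0 -0.003" --pt "0 0 -0.001" --pt "0 0 0" --pt "0 0 0" --pt "0 0 0" --pt "0 0 0" --pt "0 0 0" --pt "0 0 0" --yaw '[0, 0, 0, 0, 0, 0, 0, 0, 0, 0]'

```text
time_s: 11.7
eef_pos: [0.6044, -0.1306, 0.0884]
eef_rot: [[0.273, 0.962, 0.009], [0.962, -0.273, 0.006], [0.008, 0.008, -1.0]]
force: [-0.5, -0.3, 0.8]
opening: 0.988
```

Request:
jog_arm --jaw '[0, 0, 0, 0, 0, 0, 0, 0, 0, 0]' --pt "0 0 0.015" --pt "0 0 0.035" --pt "0 0 0.035" --pt "0 0 0.03" --pt "-0.02 -0.025 0.015" --pt "-0.035 -0.04 0" --pt "-0.035 -0.04 0" --pt "-0.03 -0.035 0" --pt "-0.015 -0.02 0" --pt "-0.005 -0.008 0" --yaw '[0, 0, 0, 0, 0, 0, 0, 0, 0, 0]'

```text
time_s: 12.95
eef_pos: [0.4623, -0.3029, 0.2343]
eef_rot: [[0.271, 0.962, 0.02], [0.963, -0.271, 0.0], [0.006, 0.02, -1.0]]
force: [0.2, 0.3, -0.3]
opening: 0.999
```

```bash
cat > wl.py <<'E'
import sys
from h import *
c=bot.read_camera("wrist"); s=bot.read_state(); print(s["time_s"],np.round(s["eef_pos"],4))
i=c["pixels"][:,:,::-1].copy(); cv2.imwrite(f"pics/{sys.argv[1]}raw.png",i)
cols=[(0,0,255),(0,255,0),(255,255,0),(255,0,255)]
i=cv2.resize(i,None,fx=1.5,fy=1.5)
for n,a in enumerate(sys.argv[2:]):
    x,y,z,r=map(float,a.split(","))
    circ(c,x,y,z,r,i,cols[n%4],lambda c,p:(wproj(c,p)+.5)*1.5-.5)
cv2.imwrite(f"pics/{sys.argv[1]}.png",i)
E
python3 wl.py w1 .461,-.305,.078,.029 .604,-.131,.121,.017 .605,-.135,.006,.055 .4614,.0737,.045,.05
```

```text
13.0 [ 0.4622 -0.3033  0.2343]
```

View pics/w1.png

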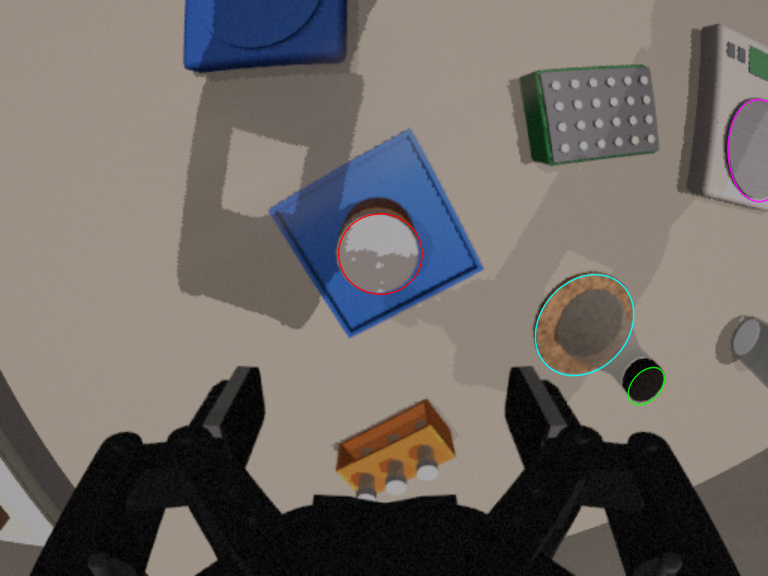

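Request:
jog_arm --jaw '[0, 0, 0, 0, 0, 0, 0, 0, 0, 0]' --pt "-0.001 -0.002 -0.015" --pt "0 0 -0.03" --pt "0 0 -0.035" --pt "0 0 -0.035" --pt "0 0 -0.03" --pt "0 0 -0.02" --pt "0 0 -0.01" --pt "0 0 -0.005" --pt "0 0 0" --pt "0 0 0" --yaw '[0, 0, 0, 0, 0, 0, 0, 0, 0, 0]'

```text
time_s: 14.25
eef_pos: [0.4651, -0.2982, 0.0448]
eef_rot: [[0.262, 0.965, 0.021], [0.965, -0.262, 0.002], [0.007, 0.019, -1.0]]
force: [0.2, -0.1, 0.7]
opening: 1.003
```

```bash
python3 - <<'E'
from h import *
c=bot.read_camera("top"); i=c["pixels"][:,:,::-1].copy(); cv2.imwrite("pics/top1.png",i)
h=cv2.cvtColor(i,cv2.COLOR_BGR2HSV); h[...,0]
def fit(m,lo,n):
    k,l,st,ce=cv2.connectedComponentsWithStats(m.astype(np.uint8)); 
    for j in range(1,k):
        if st[j,4]>lo: print(n,st[j],onz(c,*ce[j],.045)[:2])
print(np.round([onz(c,310.21,145.23,.006)],4))
E
```

```text
[[ 0.6045 -0.1334  0.006 ]]
```

Request:
jog_arm --jaw '[0, 0, 0, 0, 255, 255, 255, 255, 255, 255]' --pt "-0.002 -0.004 0.002" --pt "-0.002 -0.003 0.002" --pt "0 0 0" --pt "0 0 0" --pt "0 0 0" --pt "0 0 0" --pt "0 0 0" --pt "0 0 0" --pt "0 0 0" --pt "0 0 0" --yaw '[0, 0, 0, 0, 0, 0, 0, 0, 0, 0]'

```text
time_s: 15.55
eef_pos: [0.4615, -0.3066, 0.0512]
eef_rot: [[0.263, 0.965, 0.023], [0.965, -0.263, 0.0], [0.006, 0.022, -1.0]]
force: [-1.0, -0.3, 2.4]
opening: 0.662
```

Request:
jog_arm --jaw '[255, 255, 255, 255, 255, 255, 255, 255, 255, 255]' --pt "0 0 0.01" --pt "0 0 0.025" --pt "0 0 0.035" --pt "0 0.01 0.035" --pt "0 0.03 0.02" --pt "0 0.05 0.005" --pt "0 0.055 0" --pt "0 0.055 0" --pt "0 0.055 0" --pt "0 0.045 0" --yaw '[0, 0, 0, 0, 0, 0, 0, 0, 0, 0]'

```text
time_s: 16.8
eef_pos: [0.4596, 0.0004, 0.1889]
eef_rot: [[0.269, 0.963, 0.026], [0.963, -0.269, 0.001], [0.008, 0.025, -1.0]]
force: [1.1, -0.6, -2.3]
opening: 0.666
```

Request:
jog_arm --jaw '[255, 255, 255, 255, 255, 255, 255, 255, 255, 255]' --pt "0 0.03 0" --pt "0 0.02 0" --pt "0 0.01 0" --pt "0 0 0" --pt "0 0 0" --pt "0 0 0" --pt "0 0 0" --pt "0 0 0" --pt "0 0 0" --pt "0 0 0" --yaw '[0, 0, 0, 0, 0, 0, 0, 0, 0, 0]'

```text
time_s: 18.05
eef_pos: [0.4583, 0.0629, 0.1902]
eef_rot: [[0.267, 0.963, 0.026], [0.964, -0.267, 0.001], [0.008, 0.025, -1.0]]
force: [-0.1, 0.7, -1.6]
opening: 0.664
```

```bash
python3 wl.py w2 .4614,.0737,.045,.05
```

```text
18.1 [0.4583 0.0629 0.1902]
```

View pics/w2.png

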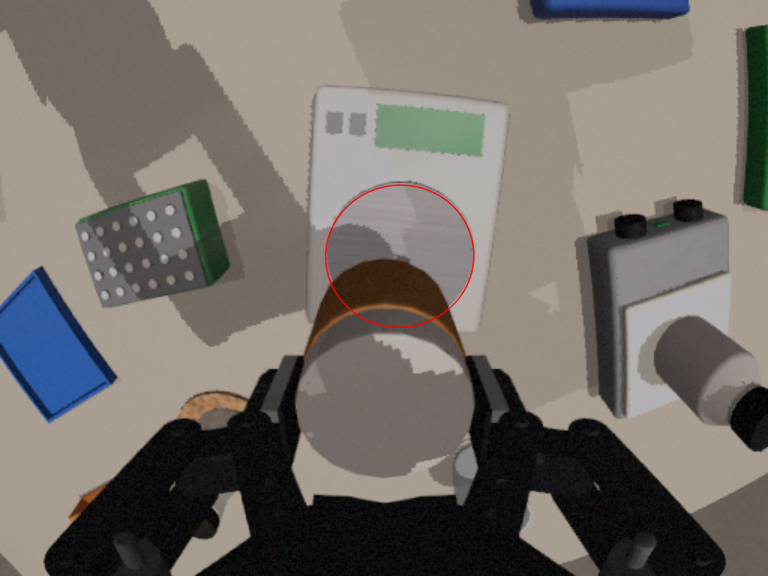

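Request:
jog_arm --jaw '[255, 255, 255, 255, 255, 255, 255, 255, 255, 255]' --pt "0.001 0.005 -0.01" --pt "0.001 0.005 -0.02" --pt "0 0 -0.02" --pt "0 0 -0.015" --pt "0 0 -0.01" --pt "0 0 -0.006" --pt "0 0 -0.003" --pt "0 0 0" --pt "0 0 0" --pt "0 0 0" --yaw '[0, 0, 0, 0, 0, 0, 0, 0, 0, 0]'

```text
time_s: 19.35
eef_pos: [0.4612, 0.0749, 0.1022]
eef_rot: [[0.266, 0.963, 0.028], [0.964, -0.267, 0.002], [0.009, 0.026, -1.0]]
force: [-0.7, 1.1, -1.6]
opening: 0.661
```

Request:
jog_arm --jaw '[255, 255, 255, 255, 255, 255, 255, 0, 0, 0]' --pt "-0.001 -0.001 -0.004" --pt "0 0 -0.003" --pt "0 0 -0.002" --pt "0 0 -0.001" --pt "0 0 0" --pt "0 0 0" --pt "0 0 0" --pt "0 0 0" --pt "0 0 0" --pt "0 0 0" --yaw '[0, 0, 0, 0, 0, 0, 0, 0, 0, 0]'

```text
time_s: 20.6
eef_pos: [0.4612, 0.0739, 0.0924]
eef_rot: [[0.266, 0.963, 0.03], [0.964, -0.267, 0.002], [0.01, 0.029, -1.0]]
force: [-0.1, -0.5, 0.3]
opening: 0.997
```

Request:
jog_arm --jaw '[0, 0, 0, 0, 0, 0, 0, 0, 0, 0]' --pt "0 0 0.015" --pt "0 0 0.04" --pt "0 0 0.05" --pt "0 0 0.05" --pt "0.02 0.03 0.03" --pt "0.025 0.04 0.01" --pt "0.025 0.04 0" --pt "0.02 0.03 0" --pt "0.01 0.018 0" --pt "0.005 0.005 0" --yaw '[0, 0, 0, 0, 0, 0, 0, 0, 0, 0]'

```text
time_s: 21.85
eef_pos: [0.5673, 0.2416, 0.3062]
eef_rot: [[0.268, 0.963, 0.039], [0.963, -0.268, 0.005], [0.016, 0.037, -0.999]]
force: [-0.0, -0.3, -0.0]
opening: 1.003
```

```bash
python3 wl.py w3 .593,.281,.175,.019 .4612,.0739,.119,.029 .4605,.0735,.045,.05 .5982,.2852,.055,.056
```

```text
21.9 [0.5677 0.2416 0.3061]
```

View pics/w3.png

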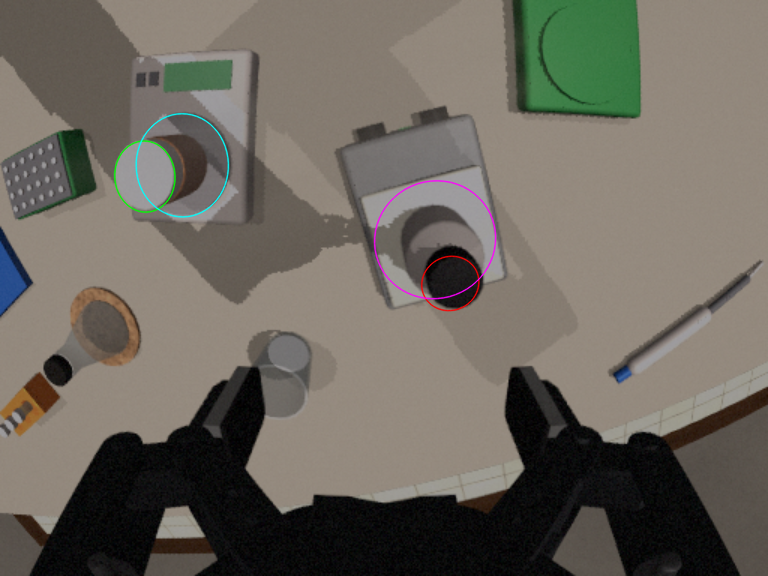

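```bash
cat > wpt.py <<'E'
from h import *
import pickle,sys
E
python3 - <<'E'
from h import *
np.set_printoptions(precision=4,suppress=True)
c=bot.read_camera("wrist")
g=lambda x,y,z: wonz(c,(x+.5)/1.5-.5,(y+.5)/1.5-.5,z)[:2]
print("cap",g(454,277,.175))
P=np.array([g(*p,.055) for p in[(361,200),(478,166),(506,275),(390,307)]]); print(P,P.mean(0),np.linalg.norm(P-np.roll(P,1,0),axis=1))
print(bot.read_state()["eef_pos"])
E
rm wpt.py
```

```text
cap [0.5897 0.2845]
[[0.544  0.2306]
 [0.5412 0.3387]
 [0.6489 0.3437]
 [0.6501 0.2282]] [0.596  0.2853] [0.1062 0.1082 0.1078 0.1155]
[0.5672 0.2408 0.3059]
```

Request:
jog_arm --jaw '[0, 0, 0, 0, 0, 0, 0, 0, 0, 0]' --pt "0.008 0.014 0" --pt "0.008 0.016 0" --pt "0.005 0.01 -0.01" --pt "0 0 -0.025" --pt "0 0 -0.025" --pt "0 0 -0.015" --pt "0 0 -0.005" --pt "0 0 0" --pt "0 0 0" --pt "0 0 0" --yaw '[0, 0, 0, 0, 0, 0, 0, 0, 0, 0]'

```text
time_s: 23.2
eef_pos: [0.5902, 0.2838, 0.2236]
eef_rot: [[0.269, 0.962, 0.041], [0.963, -0.27, 0.006], [0.016, 0.038, -0.999]]
force: [0.5, -0.5, 0.1]
opening: 0.998
```

Request:
jog_arm --jaw '[0, 0, 0, 0, 0, 0, 0, 0, 0, 0]' --pt "0 0 -0.01" --pt "0 0 -0.02" --pt "0 0 -0.02" --pt "0 0 -0.015" --pt "0 0 -0.008" --pt "0 0 -0.004" --pt "0 0 -0.001" --pt "0 0 0" --pt "0 0 0" --pt "0 0 0" --yaw '[0, 0, 0, 0, 0, 0, 0, 0, 0, 0]'

```text
time_s: 24.45
eef_pos: [0.5917, 0.2844, 0.1448]
eef_rot: [[0.269, 0.962, 0.046], [0.963, -0.27, 0.008], [0.02, 0.042, -0.999]]
force: [-0.3, 0.5, 0.4]
opening: 0.998
```

Request:
jog_arm --jaw '[0, 0, 255, 255, 255, 255, 255, 255, 255, 255]' --pt "-0.001 0 -0.0015" --pt "0 0 0" --pt "0 0 0" --pt "0 0 0" --pt "0 0 0" --pt "0 0 0" --pt "0 0 0" --pt "0 0 0" --pt "0 0 0.01" --pt "0 0 0.02" --yaw '[0, 0, 0, 0, 0, 0, 0, 0, 0, 0]'

```text
time_s: 25.7
eef_pos: [0.589, 0.2836, 0.1723]
eef_rot: [[0.269, 0.962, 0.041], [0.963, -0.27, 0.006], [0.017, 0.038, -0.999]]
force: [0.6, -0.3, -2.9]
opening: 0.426
```

Request:
jog_arm --jaw '[255, 255, 255, 255, 255, 255, 255, 255, 255, 255]' --pt "0 0 0.03" --pt "0 0 0.035" --pt "-0.003 -0.015 0.02" --pt "-0.006 -0.03 0" --pt "-0.009 -0.045 0" --pt "-0.011 -0.052 0" --pt "-0.011 -0.052 0" --pt "-0.011 -0.052 0" --pt "-0.011 -0.052 0" --pt "-0.011 -0.052 0" --yaw '[0, 0, 0, 0, 0, 0, 0, 0, 0, 0]'

```text
time_s: 26.95
eef_pos: [0.5069, -0.0792, 0.2595]
eef_rot: [[0.265, 0.964, 0.037], [0.964, -0.265, 0.003], [0.013, 0.035, -0.999]]
force: [1.0, -0.6, -4.3]
opening: 0.428
```

Request:
jog_arm --jaw '[255, 255, 255, 255, 255, 255, 255, 255, 255, 255]' --pt "-0.011 -0.045 0" --pt "-0.011 -0.045 0" --pt "-0.008 -0.035 0" --pt "-0.004 -0.02 0" --pt "-0.002 -0.01 0" --pt "0 -0.005 0" --pt "0 0 0" --pt "0 0 0" --pt "0 0 0" --pt "0 0 0" --yaw '[0, 0, 0, 0, 0, 0, 0, 0, 0, 0]'

```text
time_s: 28.2
eef_pos: [0.4614, -0.2469, 0.258]
eef_rot: [[0.269, 0.963, 0.031], [0.963, -0.269, 0.004], [0.013, 0.029, -0.999]]
force: [-0.1, 0.1, -4.0]
opening: 0.43
```

```bash
python3 - <<'E'
from h import *
np.set_printoptions(precision=4,suppress=True)
c=bot.read_camera("wrist"); i=c["pixels"][:,:,::-1].copy()
h=cv2.cvtColor(i,cv2.COLOR_BGR2HSV)
m=(cv2.inRange(h,(100,120,20),(130,255,255))).astype(np.uint8)
k,l,st,ce=cv2.connectedComponentsWithStats(m)
for j in range(1,k):
    if st[j,4]<400: continue
    v,u=np.nonzero(l==j); pts=np.float32([wonz(c,a,b,.014)[:2] for a,b in zip(u,v)])
    print(st[j],cv2.minAreaRect(pts))
j=cv2.resize(i,None,fx=1.5,fy=1.5)
for r in(.0675,.095): circ(c,.466,-.308,.014,r,j,(0,0,255),lambda c,p:(wproj(c,p)+.5)*1.5-.5)
cv2.imwrite("pics/w4.png",j)
E
```

```text
[  93    0   97   64 5754] ((0.25144004821777344, -0.346723347902298), (0.1409408003091812, 0.09687412530183792), 73.56752014160156)
[ 146   98  119  128 6679] ((0.46446987986564636, -0.3083351254463196), (0.13407978415489197, 0.13492166996002197), 13.585010528564453)
```

View pics/w4.png

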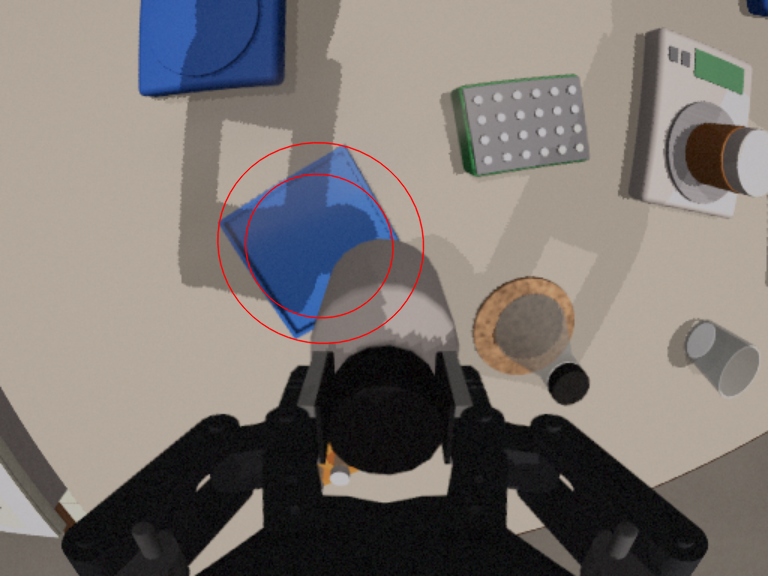

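Request:
jog_arm --jaw '[255, 255, 255, 255, 255, 255, 255, 255, 255, 255]' --pt "0.001 -0.015 0" --pt "0.001 -0.02 0" --pt "0.001 -0.017 -0.01" --pt "0 -0.006 -0.02" --pt "0 0 -0.03" --pt "0 0 -0.025" --pt "0 0 -0.015" --pt "0 0 -0.008" --pt "0 0 0" --pt "0 0 0" --yaw '[0, 0, 0, 0, 0, 0, 0, 0, 0, 0]'

```text
time_s: 29.5
eef_pos: [0.4646, -0.3159, 0.1447]
eef_rot: [[0.273, 0.962, 0.033], [0.962, -0.273, 0.002], [0.011, 0.031, -0.999]]
force: [-0.4, 0.2, -3.9]
opening: 0.428
```

Need (0, +0.0075, −0.052).

Request:
jog_arm --jaw '[255, 255, 255, 255, 255, 255, 255, 255, 255, 255]' --pt "0 0.004 -0.008" --pt "0 0.003 -0.012" --pt "0 0 -0.01" --pt "0 0 -0.006" --pt "0 0 -0.004" --pt "0 0 -0.002" --pt "0 0 0" --pt "0 0 0" --pt "0 0 0" --pt "0 0 0" --yaw '[0, 0, 0, 0, 0, 0, 0, 0, 0, 0]'

```text
time_s: 30.75
eef_pos: [0.4657, -0.3089, 0.1015]
eef_rot: [[0.272, 0.962, 0.035], [0.962, -0.272, -0.0], [0.01, 0.034, -0.999]]
force: [-0.7, -0.2, -3.3]
opening: 0.426
```

Request:
jog_arm --jaw '[255, 255, 255, 255, 255, 255, 255, 0, 0, 0]' --pt "-0.001 0.0005 -0.004" --pt "0 0 -0.003" --pt "0 0 -0.0015" --pt "0 0 -0.0005" --pt "0 0 0" --pt "0 0 0" --pt "0 0 0" --pt "0 0 0" --pt "0 0 0" --pt "0 0 0" --yaw '[0, 0, 0, 0, 0, 0, 0, 0, 0, 0]'

```text
time_s: 32.0
eef_pos: [0.4659, -0.3091, 0.0933]
eef_rot: [[0.272, 0.962, 0.038], [0.962, -0.272, -0.002], [0.009, 0.037, -0.999]]
force: [0.1, -0.1, 0.3]
opening: 0.998
```

Request:
jog_arm --jaw '[0, 0, 0, 0, 0, 0, 0, 0, 0, 0]' --pt "0 0 0.015" --pt "0 0 0.035" --pt "0 0 0.04" --pt "0 0 0.035" --pt "0.02 0.026 0.005" --pt "0.03 0.04 0" --pt "0.03 0.035 0" --pt "0.02 0.028 0" --pt "0.01 0.012 0" --pt "0.005 0.005 0" --yaw '[0, 0, 0, 0, 0, 0, 0, 0, 0, 0]'

```text
time_s: 33.25
eef_pos: [0.5845, -0.1603, 0.239]
eef_rot: [[0.274, 0.961, 0.047], [0.962, -0.274, -0.006], [0.007, 0.047, -0.999]]
force: [0.3, 0.2, 0.0]
opening: 0.998
```

```bash
python3 wl.py w5 .604,-.131,.121,.017 .4645,-.308,.124,.019
```

```text
33.3 [ 0.5849 -0.1601  0.239 ]
```

View pics/w5.png

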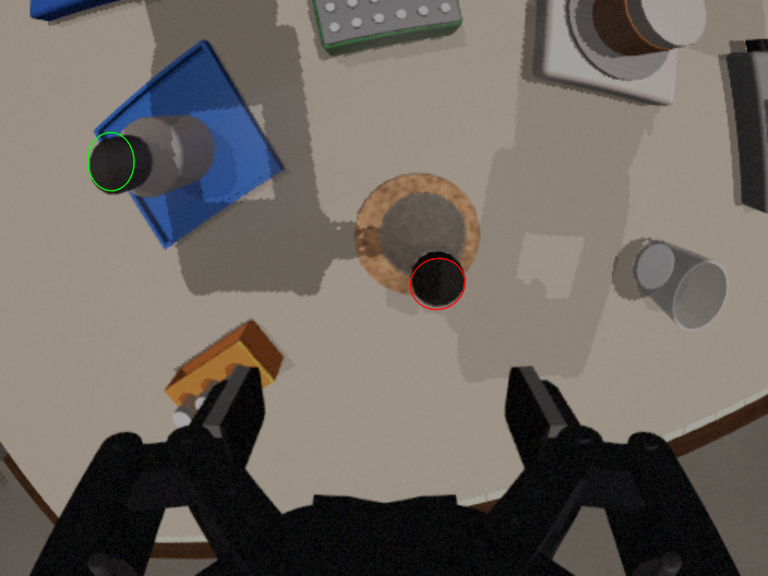

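Request:
jog_arm --jaw '[0, 0, 0, 0, 0, 0, 0, 0, 0, 0]' --pt "0.008 0.012 0" --pt "0.007 0.011 0" --pt "0.002 0.004 -0.01" --pt "0 0 -0.02" --pt "0 0 -0.02" --pt "0 0 -0.01" --pt "0 0 -0.005" --pt "0 0 0" --pt "0 0 0" --pt "0 0 0" --yaw '[0, 0, 0, 0, 0, 0, 0, 0, 0, 0]'

```text
time_s: 34.55
eef_pos: [0.6019, -0.1333, 0.1711]
eef_rot: [[0.277, 0.96, 0.047], [0.961, -0.277, -0.007], [0.006, 0.047, -0.999]]
force: [-0.5, -0.1, -0.3]
opening: 1.003
```

Need (0.0015, 0.0025, −0.083).

Request:
jog_arm --jaw '[0, 0, 0, 0, 0, 0, 0, 0, 0, 0]' --pt "0.001 0.002 -0.01" --pt "0 0 -0.02" --pt "0 0 -0.02" --pt "0 0 -0.015" --pt "0 0 -0.008" --pt "0 0 -0.005" --pt "0 0 -0.002" --pt "0 0 0" --pt "0 0 0" --pt "0 0 0" --yaw '[0, 0, 0, 0, 0, 0, 0, 0, 0, 0]'

```text
time_s: 35.8
eef_pos: [0.6047, -0.1311, 0.0895]
eef_rot: [[0.277, 0.959, 0.052], [0.961, -0.277, -0.008], [0.007, 0.052, -0.999]]
force: [-1.1, -0.2, -0.3]
opening: 1.001
```

Request:
jog_arm --jaw '[0, 255, 255, 255, 255, 255, 255, 255, 255, 255]' --pt "-0.001 0 -0.001" --pt "0 0 0" --pt "0 0 0" --pt "0 0 0" --pt "0 0 0" --pt "0 0 0" --pt "0 0 0" --pt "0 0 0.01" --pt "0 0 0.025" --pt "0 0 0.035" --yaw '[0, 0, 0, 0, 0, 0, 0, 0, 0, 0]'

```text
time_s: 37.05
eef_pos: [0.6008, -0.1305, 0.1578]
eef_rot: [[0.277, 0.96, 0.045], [0.961, -0.277, -0.006], [0.006, 0.045, -0.999]]
force: [0.7, 0.1, -1.9]
opening: 0.382
```

Request:
jog_arm --jaw '[255, 255, 255, 255, 255, 255, 255, 255, 255, 255]' --pt "0 0 0.03" --pt "0 0.01 0.03" --pt "0 0.025 0.01" --pt "0 0.04 0" --pt "0 0.05 0" --pt "0 0.05 0" --pt "0 0.05 0" --pt "0 0.05 0" --pt "0 0.045 0" --pt "0 0.03 0" --yaw '[0, 0, 0, 0, 0, 0, 0, 0, 0, 0]'

```text
time_s: 38.3
eef_pos: [0.5994, 0.2266, 0.2376]
eef_rot: [[0.282, 0.958, 0.051], [0.959, -0.282, -0.009], [0.006, 0.051, -0.999]]
force: [0.7, -0.8, -1.9]
opening: 0.382
```

Request:
jog_arm --jaw '[255, 255, 255, 255, 255, 255, 255, 255, 255, 255]' --pt "0 0.015 0" --pt "0 0.008 0" --pt "0 0 0" --pt "0 0 0" --pt "0 0 0" --pt "0 0 0" --pt "0 0 0" --pt "0 0 0" --pt "0 0 0" --pt "0 0 0" --yaw '[0, 0, 0, 0, 0, 0, 0, 0, 0, 0]'

```text
time_s: 39.55
eef_pos: [0.5992, 0.2478, 0.2378]
eef_rot: [[0.283, 0.958, 0.05], [0.959, -0.283, -0.01], [0.004, 0.051, -0.999]]
force: [0.1, -1.0, -2.3]
opening: 0.382
```

```bash
python3 - <<'E'
from h import *
np.set_printoptions(precision=4,suppress=True)
c=bot.read_camera("wrist"); s=bot.read_state(); print(s["eef_pos"])
j=cv2.resize(c["pixels"][:,:,::-1],None,fx=1.5,fy=1.5)
pr=lambda p:(wproj(c,p)+.5)*1.5-.5
p=np.array([pr((.597+a*.056,.285+b*.056,.055)) for a,b in((1,1),(1,-1),(-1,-1),(-1,1))])
cv2.polylines(j,[np.int32(p*16)],True,(0,0,255),1,cv2.LINE_AA,4); cv2.imwrite("pics/w6.png",j)
E
```

```text
[0.5992 0.2478 0.2379]
```

View pics/w6.png

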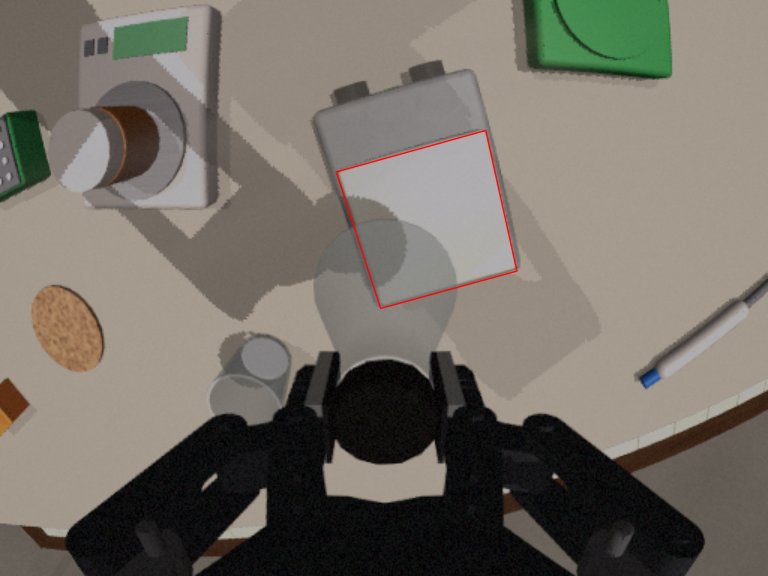

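The plate outline fits exactly, so its centre is (0.597, 0.285). The move needed is (−0.002, 0.037, −0.1).

Request:
jog_arm --jaw '[255, 255, 255, 255, 255, 255, 255, 255, 255, 255]' --pt "-0.001 0.012 0" --pt "-0.001 0.013 0" --pt "0 0.008 -0.01" --pt "0 0.003 -0.02" --pt "0 0 -0.02" --pt "0 0 -0.013" --pt "0 0 -0.006" --pt "0 0 -0.002" --pt "0 0 0" --pt "0 0 0" --yaw '[0, 0, 0, 0, 0, 0, 0, 0, 0, 0]'

```text
time_s: 40.85
eef_pos: [0.5961, 0.2871, 0.1606]
eef_rot: [[0.282, 0.958, 0.049], [0.959, -0.282, -0.011], [0.003, 0.05, -0.999]]
force: [0.3, -0.3, -2.9]
opening: 0.384
```

Need (0.001, −0.002, −0.022).

Request:
jog_arm --jaw '[255, 255, 255, 255, 255, 255, 255, 255, 255, 255]' --pt "0.001 -0.002 -0.006" --pt "0 0 -0.006" --pt "0 0 -0.004" --pt "0 0 -0.002" --pt "0 0 -0.001" --pt "0 0 0" --pt "0 0 0" --pt "0 0 0" --pt "0 0 0" --pt "0 0 0" --yaw '[0, 0, 0, 0, 0, 0, 0, 0, 0, 0]'

```text
time_s: 42.1
eef_pos: [0.5978, 0.2853, 0.1415]
eef_rot: [[0.282, 0.958, 0.05], [0.959, -0.282, -0.01], [0.005, 0.051, -0.999]]
force: [0.6, 0.4, -2.6]
opening: 0.384
```

Request:
jog_arm --jaw '[255, 255, 255, 255, 255, 255, 0, 0, 0, 0]' --pt "0 0 -0.002" --pt "0 0 -0.001" --pt "0 0 -0.0005" --pt "0 0 0" --pt "0 0 0" --pt "0 0 0" --pt "0 0 0" --pt "0 0 0" --pt "0 0 0" --pt "0 0 0" --yaw '[0, 0, 0, 0, 0, 0, 0, 0, 0, 0]'

```text
time_s: 43.35
eef_pos: [0.5986, 0.2857, 0.1389]
eef_rot: [[0.282, 0.958, 0.052], [0.959, -0.282, -0.009], [0.006, 0.053, -0.999]]
force: [0.5, 0.5, -0.0]
opening: 1.0
```

Request:
jog_arm --jaw '[0, 0, 0, 0, 0, 0, 0, 0, 0, 0]' --pt "0 0 0.015" --pt "0 0 0.035" --pt "0 0 0.04" --pt "0 0 0.04" --pt "-0.03 0.03 0.01" --pt "-0.03 0.04 0" --pt "-0.03 0.04 0" --pt "-0.02 0.03 0" --pt "-0.01 0.01 0" --pt "0 0 0" --yaw '[0, 0, 0, 0, 0, 0, 0, 0, 0, 0]'

```text
time_s: 44.6
eef_pos: [0.4762, 0.4393, 0.2951]
eef_rot: [[0.284, 0.957, 0.061], [0.959, -0.284, -0.003], [0.015, 0.059, -0.998]]
force: [-0.1, -0.7, -0.6]
opening: 1.002
```

```bash
python3 - <<'E'
from h import *
np.set_printoptions(precision=4,suppress=True)
print(bot.read_state()["time_s"])
c=bot.read_camera("top"); j=cv2.convertScaleAbs(cv2.resize(c["pixels"][95:235,145:415,::-1],None,fx=2.9,fy=2.9,interpolation=cv2.INTER_CUBIC),alpha=1.5)
pr=lambda c,p:(proj(c,p)+.5-[145,95])*2.9-.5
for x,y,z,r in((.597,.285,.17,.017),(.4605,.0735,.119,.029),(.4645,-.3083,.124,.019)): circ(c,x,y,z,r,j,(0,0,255),pr)
cv2.imwrite("pics/end.png",j)
for n in("top","side"):
    c=bot.read_camera(n)
    for k,z in dict(bottle=.004,flask=.055,jar=.045,tipbox=0,beaker=0,tuberack=0).items():
        for d in bot.landmark_of(k,n)[:1]:
            u,v=d["at"][0]*512,d["at"][1]*384; print(n,k,round(d["conf"],2),onz(c,u,v,z)[:2])
E
```

```text
44.6
top bottle 0.86 [ 0.4662 -0.3134]
top flask 0.69 [0.6055 0.2849]
top jar 0.63 [0.4619 0.0714]
top beaker 0.61 [0.6932 0.0928]
top tuberack 0.75 [ 0.6764 -0.3679]
side bottle 0.91 [ 0.4674 -0.3078]
side flask 0.81 [0.5963 0.2874]
side jar 0.65 [0.4529 0.0615]
side tipbox 0.65 [ 0.4114 -0.1078]
side beaker 0.61 [0.7097 0.1049]
side tuberack 0.62 [ 0.6934 -0.3425]
```

View pics/end.png

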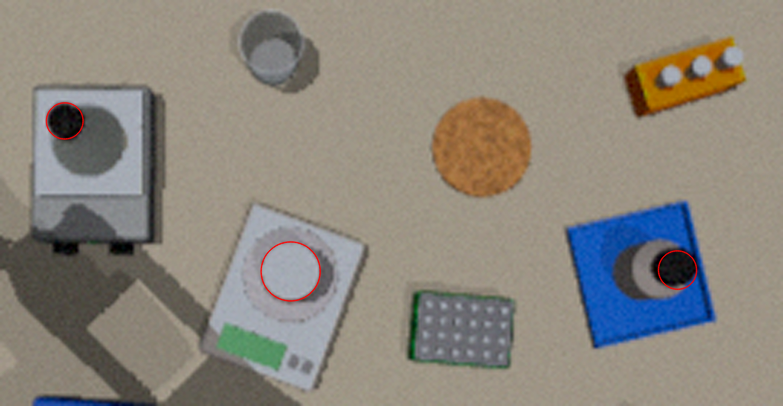

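```bash
python3 -c "
from cell import bot
print(bot.hand_in())"
```

```text
the job is handed in; nothing more can be done
None
```

The three vessels have changed places and the job is handed in, at about 45 s on the robot clock against the 122 s limit. I stood the flask on the cork mat, then moved the jar to the white balance, the bottle to the tray and the flask to the stirrer. The mat is empty.

- **Last checks:** in the final top picture, the outlines drawn at each target centre (stopper, lid and cap tops) fall on the vessels to about 3 mm. All three look upright. The tip box, beaker and tube rack look unmoved compared with the first picture.
- **Disagreements:** some final network readings were further off than the overlay:
  - The side view put the jar about 14 mm from the pan centre.
  - The top view put the flask about 8 mm off in x.
  - The side view put the beaker about 17 mm from its first reading.

  The overlay and before/after pictures contradict these, so I took them as network noise.
- **Missed detection:** the tip box was not detected in the last top picture by the network, though it is visible there in its original place.
- **Gripper tilt:** the gripper drifted to about 3 degrees of tilt over the run.

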